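# Lock up the potter's tool chest

## Robot

A 7-joint arm with a two-finger parallel gripper is mounted at the origin on the work surface. World frame = base frame: x ahead of the robot, y to its left, z up, the work surface at z = 0. Lengths are in m, angles in rad, forces in N, time in s.
With the tool pointing down it reaches from about 0.375 to 0.925 m from the base axis. Payload 3.1 kg.
Tool frame: the origin (TCP) lies midway between the tips of the shut fingers; the grasp point (between the pads) lies arm.grip_point_offset behind it (arm.grip_point_offset is the distance from the TCP to the grasp point, in m); z points along the fingers, y is the direction in which the jaws open and shut (so a half turn about z gives the same grasp; the last joint's range is limited). The gripper opens to 85 mm and grips with 20 to 120 N. Pads are 22 mm wide; open, the fingers measure 114 mm over their backs; the gripper's body (76 mm by 85 mm) begins 54 mm behind the grasp point. The pads swing forward as they close: fully open they stand 13 mm farther back than shut.
Start: joints at [-1.251, 0.383, 0.044, 1.598, -0.018, 1.161, -0.05], TCP at [0.264, 0.594, 0.231] pointing down, gripper open.
Joint ranges: [-2.61, 2.61], [-0.41, 2.15], [-1.48, 1.57], [0, 2.5], [-1.57, 4.71], [0.05, 1.97], [-2.85, 2.85]. Speed limits (rad/s): [2.79, 2.79, 3.14, 3.14, 3.14, 3.14, 3.14].

## Interface

Orientations are given as [roll, pitch, yaw] about the fixed x, y, z axes, in that order (R = Rz(yaw) Ry(pitch) Rx(roll)).
In Python, from plant import arm gives the robot as it stands.
- The arm moves only by the shell command python3 -m inch 'ROWS' [FORCE]. ROWS is JSON, a list of rows, each a list of 7 numbers: the shift along the world's x, y, z in cm, then the turn, a rotation vector about the world's x, y, z in rad, then the gripper's target within -1 to 1 (shut at 1, half-way at 0, fully open at -1). In form: [[x, y, z, wx, wy, wz, claw], ...]. A call has 1 to 12 rows; each row shifts and turns the commanded pose from where the row before left it; what a row does not reach is not made up. A row lasts 1/12 s, in which the tool goes at most 41.7 mm and 7.16 degrees, less where a joint would pass 70% of its speed; a pose out of reach is approached as far as the arm can. A call with a gripper value outside its range is refused whole. The fingers move at their own pace and stop on an object; FORCE is the grip in N (left out, the last holds). Time passes only in rows, so rows that do not move let the fingers close. It gives the time, the measured TCP pose, the force and the opening at its end, in the units of the state.
- arm.get_state(): the state, without advancing time (a new reading comes with each control period).
- arm.capture(name): name is "scene" or "top" or "wrist"; returns the picture (384x512x3 uint8, red, green, blue); there is no depth.
- arm.camera_info(name): a dict with "fx", "fy", "cx", "cy" (pixels), "rvec" (rotation vector, rad) and "tvec" (3), from world to camera coordinates, as OpenCV has them; the wrist camera has in their place "T_tool_cam" (4x4, takes a point from camera to tool coordinates, whose origin is the TCP and whose axes are the flange's). Camera axes: x right, y down, z forward; pixel columns grow to the right and rows downward; lengths in m; the calibration is good to about 2 mm. A picture is of the moment at which its call begins: read the wrist's pose just before it. camera_info takes no time and is no camera call.
- arm.finish_job(): hands the job in, once; it reports no verdict.
The state is a dict: "clock": time; "q": joint angles; "joint_velocities": joint speeds; "joint_torque": joint torques, N m; "position": TCP position; "orientation": TCP orientation; "contact_force": force on the tool from outside, world axes, zero at the start; "moment": the same for the moment, N m; "finger_gap": finger opening in m.
Only numpy, scipy, OpenCV 4.12 (cv2) and the standard library are available. Lean on these libraries where they do the work, as an engineer would, in place of code of your own. Each camera call takes 0.05 s, during which the arm holds its last target.

## Task

Lock up the wooden tool chest: shut its lid fully, then swing the steel hasp over so that it lies flat down over the staple on the front deck, and only then turn the staple's wing a quarter turn, either way, so that it stands straight across the hasp and locks it. Leave the pots on and around the chest where they stand.

Things in the scene. Friction and masses are not known exactly. Their poses are not given: they have to be found in the camera images.
- chest: Fixed wooden chest, 240 mm deep (x) by 280 mm wide (y). Origin: centre of its underside, on the table; its -x side is the front and faces roughly towards the robot, z up. The front 85 mm of the top is a fixed wooden deck, top 88 mm above the table; the rest is covered by the lid. In the middle of the deck (chest x -77 mm, y 0) a steel boss, 40 x 28 mm, top 102 mm above the table, carries the staple
- lid (a joint): Lid angle in rad: 0 shut, grows as the front edge rises; starts half open (about 0.5 to 1.0). Wooden lid 155 mm from hinge to front edge, 280 mm wide, 12 mm thick, about 0.45 kg, hinged along the chest's back (the +x side); shut, its top lies 102 mm above the table. Stiff hinge (0.6 N m friction): it stays where left, and a push of a few newtons on its front edge shuts it
- lid_hinge (a point): Point on the lid's hinge line, middle of the width: chest x +120 mm, y 0, 90 mm above the table; level with the lid's underside (the lid lies 0 to 12 mm above the hinge line when shut). The hinge line runs along the chest's y axis
- lid_edge (a point): Middle of the upper (outer) edge of the lid's front, 155 mm from the hinge and 12 mm above it when shut; moves with the lid
- hasp (a joint): Angle in rad of the hasp against the lid's plane: 0 lying forward, flat in the lid's plane (with the lid shut: level over the deck, staple through its slot); pi/2 standing upright from the lid; starts folded back over the lid at about 2.2 to 2.8 (limit 3.0). Stays where left (0.05 N m friction, under 1 N at its bar)
- hasp_hinge (a point): Centre of the hasp's hinge line on the outside of the lid, 150 mm from the lid's hinge towards the front edge and 3 mm above the lid's outer face; middle of the lid's width; the line runs along the chest's y axis
- hasp_bar (a point): Centre of the round bar at the hasp's free end: 10 mm diameter, 40 mm long, along the chest's y axis, 78 mm from the hasp's hinge. The hasp is a steel plate 36 mm wide and 4 mm thick, with a slot 14 mm wide reaching from 30 to 64 mm from its hinge. The bar can be pinched by its two ends, from above, and pivots in the grasp; with the hasp flat over the staple it is 105 mm above the table, 17 mm clear over the deck
- staple (a joint): Angle in rad of the staple's wing about the vertical, anticlockwise from above: 0 when its length points along the chest's x (passes through the hasp's slot), +1.57 or -1.57 straight across (locked). Turns both ways, stops at +-1.57, stays where left (0.03 N m friction). Starts within 0.15 of 0
- staple_wing (a point): Centre of the staple's wing: an upright steel blade 26 mm long, 9 mm thick and 22 mm tall (109 to 131 mm above the table), on a short stem, on the boss of the front deck; with the hasp flat, the wing stands wholly above the hasp's plate (whose top is at 107 mm)
- pinch_pot_mid (a point): Centre of a small terracotta pinch pot, 44 mm across, 34 mm tall, standing on the deck about 105 mm to the chest's +y side of its middle; to be left alone
- jug_mid (a point): Centre of a terracotta jug, 92 mm across, 150 mm tall, standing beside the chest at its +y end; to be left alone
- mug_mid (a point): Centre of a terracotta mug, 74 mm across, 85 mm tall, standing beside the chest at its -y end; to be left alone
- bowl_mid (a point): Centre of an unfired clay bowl, 140 mm across, 55 mm tall, on the table well to the robot's right; to be left alone

How it is judged:
By the outcome, as a careful person would: the job done as asked, in the order asked, and still so for the second after the job is handed in, with the robot touching nothing.
It also fails if it takes over 61 s, if anything falls off the work surface, if the arm or the gripper's body presses on something with over 40 N, if the wrist force passes 120 N, or if a joint passes its speed limit or range.

## Working session

There is one attempt and no reset: what is moved stays moved. The work goes in short steps, Python scripts to look and compute and a shell command to move; the robot and the scene stay as the last step left them, time stands still between calls to the robot, and variables do not carry over. Pictures are saved under pics/ and viewed, and the job is handed in when it is done.

```bash
ls; mkdir -p pics; python3 - <<'E'
from plant import arm
import cv2
print(arm.get_state(), arm.grip_point_offset)
for n in ["scene","top","wrist"]:
    im=arm.capture(n); cv2.imwrite(f"pics/{n}0.png",im[:,:,::-1]); print(n,arm.camera_info(n))
E
```

```text
pics
{'clock': 0.0, 'q': array([-1.25077896,  0.38384426,  0.04383963,  1.59961177, -0.01790561,
        1.16117166, -0.04990335]), 'joint_velocities': array([-3.42939047e-04, -6.25003191e-04, -1.32984970e-03,  7.82649943e-04,
       -3.44619899e-05, -5.38133257e-04, -1.09025086e-03]), 'joint_torque': array([-5.25444157e-04, -4.33453774e+01,  1.02390435e+00, -2.49514657e+01,
        1.04908660e-02,  1.12673358e-02,  6.83798405e-06]), 'position': array([0.26336943, 0.59321008, 0.22986374]), 'orientation': array([-3.13895387e+00,  1.39446111e-04,  2.72384377e+00]), 'contact_force': array([ 0.16842571, -0.38964379,  0.53485268]), 'moment': array([-0.05325349,  0.00974733,  0.00554562]), 'finger_gap': 0.08556029709320988} 0.0187
scene {'fx': 441.7610115655105, 'fy': 441.7610115655105, 'cx': 261.0026447364362, 'cy': 189.6041989729583, 'rvec': array([ 1.78929703,  1.69316989, -0.73511861]), 'tvec': array([ 0.06764189, -0.33514627,  1.6179875 ])}
top {'fx': 395.78570504415245, 'fy': 395.78570504415245, 'cx': 257.2301071566952, 'cy': 191.62615279497678, 'rvec': array([ 2.09511748, -2.1427476 ,  0.17900541]), 'tvec': array([-0.05828243,  0.57563965,  1.01932834])}
wrist {'fx': 305.3843918107391, 'fy': 305.3843918107391, 'cx': 248.59709870578226, 'cy': 193.19199340577802, 'T_tool_cam': array([[-7.69705180e-04, -9.45387765e-01, -3.25946900e-01,
         8.38937762e-02],
       [ 9.99999585e-01, -5.68569336e-04, -7.12344150e-04,
        -1.00510928e-03],
       [ 4.88118031e-04, -3.25947313e-01,  9.45387810e-01,
        -1.42664780e-01],
       [ 0.00000000e+00,  0.00000000e+00,  0.00000000e+00,
         1.00000000e+00]])}
```

View pics/scene0.png

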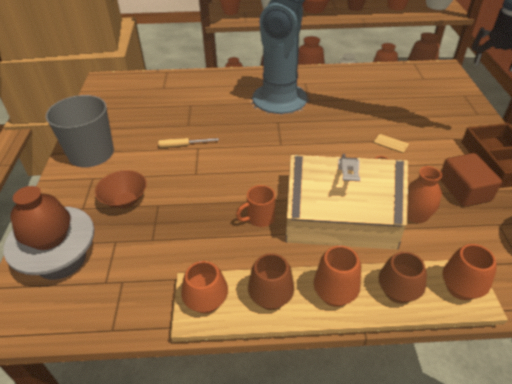

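View pics/top0.png

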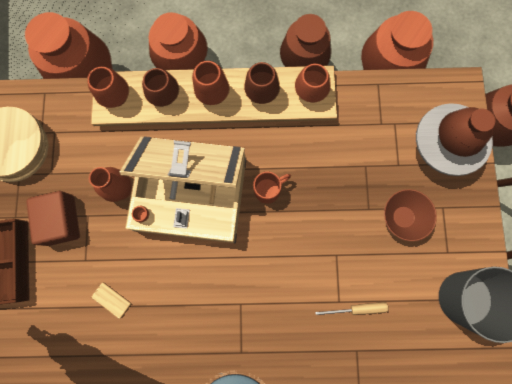

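View pics/wrist0.png

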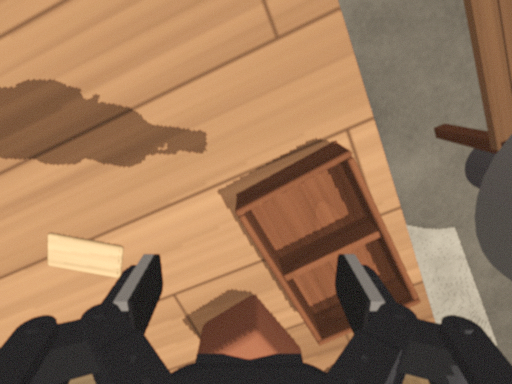

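The top view has robot at the bottom. It shows the chest deck's front edge from about (128,230) to (236,241), the staple at (181,218), the pinch pot at (141,214), the jug at (110,183), the mug at (268,186), and the folded-back hasp at (180,160) on the raised lid. I'll zoom in to measure.

```bash
cat > h.py <<'E'
import numpy as np, cv2
from plant import arm
from scipy.spatial.transform import Rotation as Ro
def cam(n,st=None):
    c=arm.camera_info(n); K=np.array([[c['fx'],0,c['cx']],[0,c['fy'],c['cy']],[0,0,1]])
    if n=='wrist':
        st=st or arm.get_state(); T=np.eye(4); T[:3,:3]=Ro.from_euler('xyz',st['orientation']).as_matrix(); T[:3,3]=st['position']
        M=np.linalg.inv(T@np.array(c['T_tool_cam']))
        return K,M[:3,:3],M[:3,3]
    return K,Ro.from_rotvec(c['rvec']).as_matrix(),np.array(c['tvec'])
def ray(C,p):
    K,R,t=C; o=-R.T@t; d=R.T@np.linalg.inv(K)@np.array([p[0],p[1],1.]); return o,d
def onz(C,p,z):
    o,d=ray(C,p); return o+d*(z-o[2])/d[2]
def proj(C,P):
    K,R,t=C; P=np.atleast_2d(P); q=(R@P.T).T+t; q=q@K.T; return q[:,:2]/q[:,2:]
def zoom(src,dst,x0,y0,w,h,s):
    im=cv2.imread(src)[y0:y0+h,x0:x0+w]; cv2.imwrite(dst,cv2.resize(im,None,fx=s,fy=s,interpolation=cv2.INTER_CUBIC))
E
python3 - <<'E'
from h import *
zoom('pics/top0.png','pics/top0z.png',85,125,150+60,130,3.8)
zoom('pics/scene0.png','pics/scene0z.png',230,140,220,120,3.6)
C=cam('top')
for p in [(128,230),(236,241)]: print(onz(C,p,.088))
print(onz(C,(181,218),.131))
E
```

```text
[0.47478988 0.26426594 0.088     ]
[ 0.44041611 -0.01463922  0.088     ]
[0.49758177 0.11842208 0.131     ]
```

View pics/top0z.png

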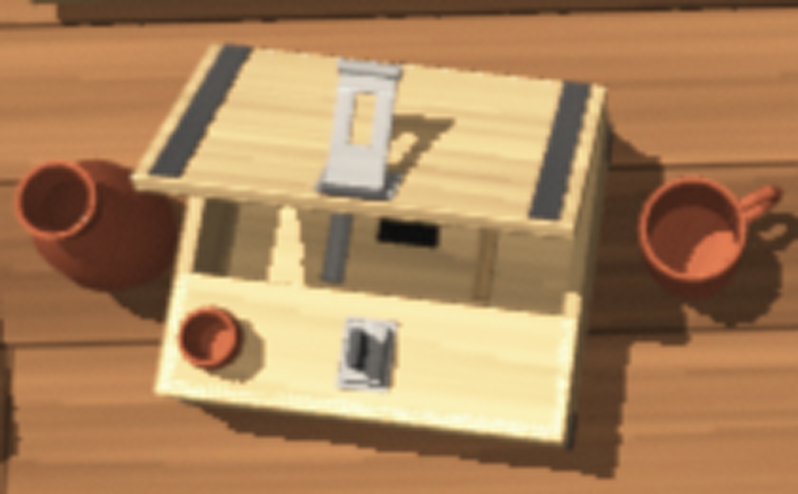

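View pics/scene0z.png

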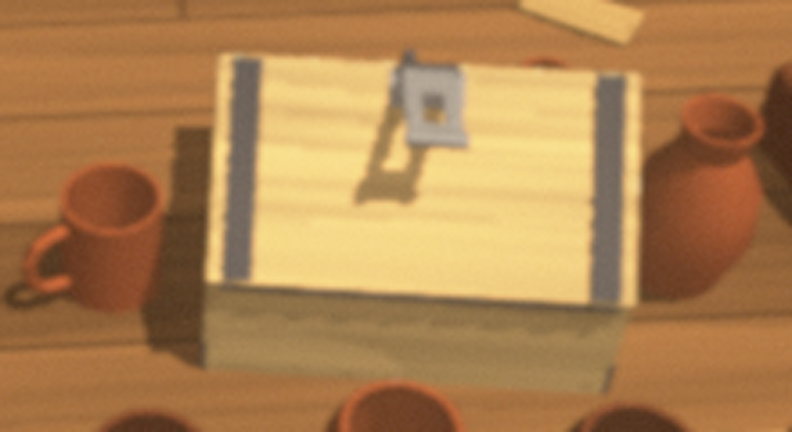

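```bash
cat >> h.py <<'E'
def tz(x,y): return (85+x/3.8-.37,125+y/3.8-.37)
E
python3 - <<'E'
from h import *
from scipy.optimize import least_squares
C=cam('top')
a=onz(C,tz(157,393),.088);b=onz(C,tz(565,440),.088);e=onz(C,tz(578,310),.088)
d=(a-b)[:2]; print('width',np.linalg.norm(d)); yaw=np.arctan2(-d[0],d[1]); print('yaw',yaw)
bo=onz(C,tz(367,354.5),.102); print('boss',bo)
ex=np.array([np.cos(yaw),np.sin(yaw)]); ey=np.array([-ex[1],ex[0]])
o1=bo[:2]+.077*ex; o2=(a+b)[:2]/2+.12*ex; print(o1,o2)
o=(o1+o2)/2
W=lambda x,y,z: np.r_[o+x*ex+y*ey,z]
np.save('pose.npy',np.r_[o,yaw])
for px,y in [((133,185),.14),((570,235),-.14)]:
    f=lambda p:(proj(C,W(.12-.155*np.cos(p[0])+.0*np.sin(p[0]),y,.09+.155*np.sin(p[0])))-tz(*px)).ravel()
    r=least_squares(f,[.7]); print('lid(under edge)',r.x,r.fun)
th=.7
# hasp bar from scene+top triangulation
S=cam('scene')
def tri(p1,p2):
    o1,d1=ray(C,p1);o2,d2=ray(S,p2); A=np.c_[d1,-d2]; s=np.linalg.lstsq(A,o2-o1,rcond=None)[0]
    P=o1+s[0]*d1;Q=o2+s[1]*d2; return (P+Q)/2,np.linalg.norm(P-Q)
sz=lambda x,y:(230+x/3.6-.37,140+y/3.6-.37)
def loc(P): v=P[:2]-o; return np.r_[v@ex,v@ey,P[2]]
for n,p,q in [('bar',(369,69),(437,138)),('lidL',(133,178),(638,72)),('lidR',(572,235),(220,55))]:
    P,er=tri(tz(*p),sz(*q)); print(n,P,loc(P),er)
print('jug top',onz(C,tz(57,200),.15),loc(onz(C,tz(57,200),.15)))
print('mug top',loc(onz(C,tz(692,232),.085)))
print('pinch',loc(onz(C,tz(208,338),.122)))
E
```

```text
width 0.2801521006283576
yaw -0.13572069715064386
boss [0.50129994 0.12392213 0.102     ]
[0.57759186 0.11350369] [0.57989366 0.11477622]
lid(under edge) [0.71713506] [ 0.64499151 -0.12201527]
lid(under edge) [0.70668642] [2.11303384 0.07894707]
bar [0.66845729 0.10397196 0.20429672] [0.0902653  0.00206428 0.20429672] 2.4405014686626495e-05
lidL [0.6038847  0.25219403 0.19654741] [0.00623141 0.14018636 0.19654741] 0.00041806126533552943
lidR [ 0.56207235 -0.02129372  0.19113115] [ 0.00180767 -0.13644381  0.19113115] 0.000290556121984612
jug top [0.60186634 0.31910083 0.15      ] [-0.00482118  0.20620479  0.15      ]
mug top [ 0.03318715 -0.20850625  0.085     ]
pinch [-0.08093632  0.10131884  0.122     ]
```

```bash
python3 -m inch '[[1.8,-3.1,0.5,0,0,0.0235,1],[1.8,-3.1,0.5,0,0,0.0235,1],[1.8,-3.1,0.5,0,0,0.0235,1],[1.8,-3.1,0.5,0,0,0.0235,1],[1.8,-3.1,0.5,0,0,0.0235,1],[1.8,-3.1,0.5,0,0,0.0235,1],[1.8,-3.1,0.5,0,0,0.0235,1],[1.8,-3.1,0.5,0,0,0.0235,1],[1.8,-3.1,0,0,0,0.0235,1],[1.8,-3.1,0,0,0,0.0235,1],[1.8,-3.1,0,0,0,0.0235,1],[1.8,-3.1,0,0,0,0.0235,1]]' 30
python3 -m inch '[[1.8,-3.1,0,0,0,0,1],[1.8,-3.1,0,0,0,0,1],[1.8,-3.1,0,0,0,0,1],[1.8,-3.1,0,0,0,0,1],[1.8,-3.1,0,0,0,0,1],[1.8,-3.1,0,0,0,0,1],[0,0,0,0,0,0,1],[0,0,0,0,0,0,1]]'
python3 - <<'E'
from h import *
st=arm.get_state()
im=arm.capture('wrist');cv2.imwrite('pics/w1.png',im[:,:,::-1])
x,y,yaw=np.load('pose.npy');ex=np.array([np.cos(yaw),np.sin(yaw)]);v=st['position'][:2]-[x,y]
print('local',v@ex,v@[-ex[1],ex[0]],st['position'][2],st['orientation'],st['contact_force'],st['clock'])
E
```

```text
clock: 1.15
position: [0.4801, 0.2203, 0.2712]
orientation: [3.142, -0.0, 3.007]
contact_force: [0.8, -0.3, 1.2]
finger_gap: -0.0001
clock: 1.82
position: [0.5882, 0.0322, 0.271]
orientation: [-3.14, -0.0, 2.999]
contact_force: [0.4, 0.2, -0.1]
finger_gap: -0.0001
local 0.020419436462601484 -0.0799325770378334 0.27095980790135216 [-3.13994709e+00 -1.63594082e-04  2.99907477e+00] [ 0.3728298   0.22451168 -0.08484447] 1.8167
```

View pics/w1.png

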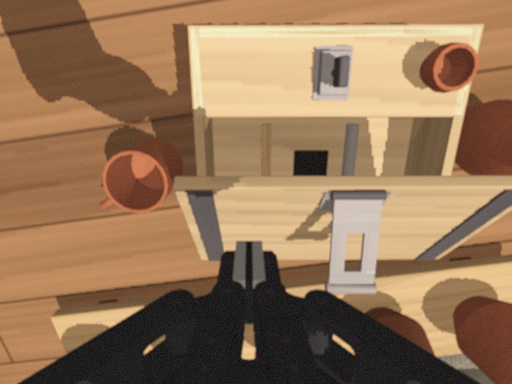

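The wrist view shows the closed fingers (tip at 248,250) above the lid's left part. They are clear of the hasp at x 325–385. I'll push the lid down now.

```bash
python3 -m inch '[[0,0,-1.8,0,0,0,1],[0,0,-1.8,0,0,0,1],[0,0,-1.8,0,0,0,1],[0,0,-1.8,0,0,0,1],[-0.2,0.03,-0.9,0,0,0,1],[-0.2,0.03,-0.9,0,0,0,1],[-0.2,0.03,-0.9,0,0,0,1],[-0.2,0.03,-0.9,0,0,0,1],[-0.2,0.03,-0.9,0,0,0,1],[-0.2,0.03,-0.9,0,0,0,1]]'
python3 -m inch '[[-0.2,0.03,-0.9,0,0,0,1],[-0.2,0.03,-0.9,0,0,0,1],[-0.2,0.03,-0.9,0,0,0,1],[-0.2,0.03,-0.7,0,0,0,1],[0,0,0,0,0,0,1]]'
```

```text
clock: 2.7
position: [0.5757, 0.0383, 0.1451]
orientation: [3.141, 0.0, 3.006]
contact_force: [-1.4, 0.6, 3.4]
finger_gap: -0.0001
clock: 3.12
position: [0.5661, 0.0388, 0.109]
orientation: [-3.14, -0.003, 3.006]
contact_force: [0.0, -0.0, 0.2]
finger_gap: -0.0001
```

```bash
python3 -m inch '[[0,0,-0.4,0,0,0,1],[0,0,-0.3,0,0,0,1],[0,0,0,0,0,0,1]]'; python3 -m inch '[[0,0,-0.2,0,0,0,1],[0,0,0,0,0,0,1]]'
```

```text
clock: 3.37
position: [0.5674, 0.0388, 0.1035]
orientation: [-3.141, -0.001, 3.006]
contact_force: [-0.6, 0.1, -0.6]
finger_gap: -0.0001
clock: 3.53
position: [0.5681, 0.0389, 0.1023]
orientation: [-3.142, 0.001, 3.006]
contact_force: [1.2, 0.4, -0.5]
finger_gap: 0.0
```

```bash
python3 -m inch '[[0,0,-0.2,0,0,0,1],[0,0,0,0,0,0,1]]'; python3 -m inch '[[0,0,-0.2,0,0,0,1],[0,0,0,0,0,0,1]]'; python3 - <<'E'
from h import *
im=arm.capture('top');cv2.imwrite('pics/top2.png',im[:,:,::-1]);im=arm.capture('scene');cv2.imwrite('pics/scene2.png',im[:,:,::-1])
zoom('pics/top2.png','pics/top2z.png',85,125,210,130,3.8)
zoom('pics/scene2.png','pics/scene2z.png',230,140,220,120,3.6)
E
```

```text
clock: 3.7
position: [0.5683, 0.039, 0.1021]
orientation: [3.141, 0.0, 3.006]
contact_force: [-3.5, -0.3, 9.8]
finger_gap: -0.0001
clock: 3.87
position: [0.5683, 0.039, 0.102]
orientation: [3.14, -0.001, 3.005]
contact_force: [-8.2, 0.2, 20.3]
finger_gap: -0.0002
```

View pics/top2z.png

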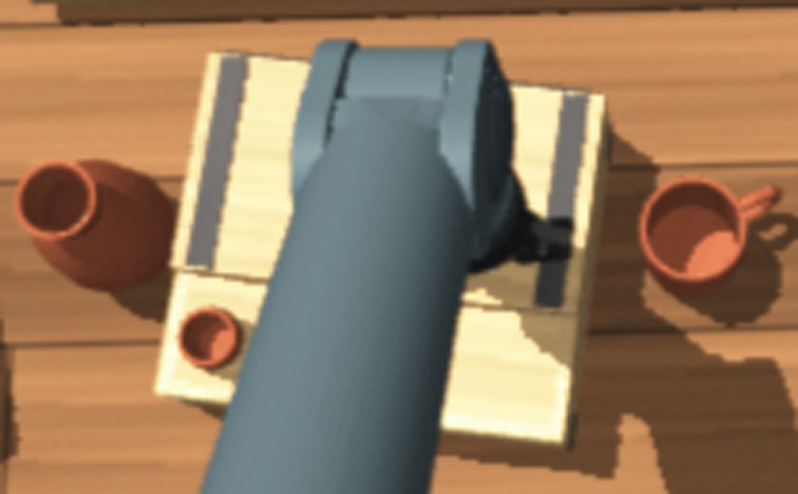

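View pics/scene2z.png

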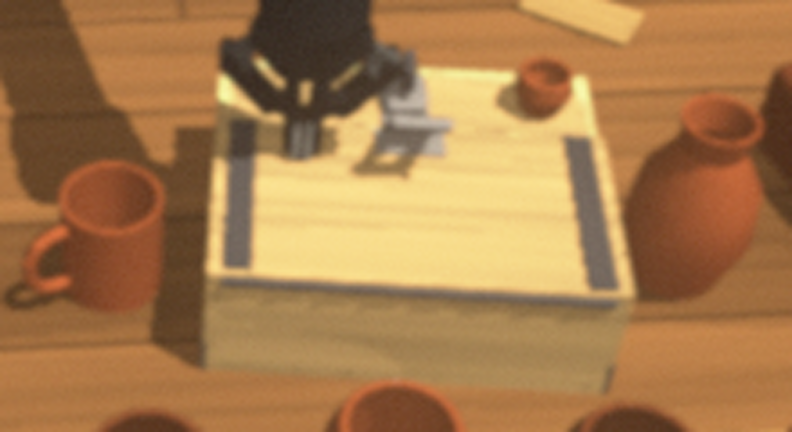

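Top and scene views show the lid flush: its front edge meets the deck at rows ~270–305 (zoomed), and it stops at z = 0.102 with 20 N on it. Next I'll lift and go behind the hasp.

```bash
python3 -m inch '[[0,0,3,0,0,0,1],[0,0,3,0,0,0,1],[0,0,3,0,0,0,1],[0,0,3,0,0,0,1],[0,0,3,0,0,0,1],[2.1,1.63,0,0,0,0,1],[2.1,1.63,0,0,0,0,1],[2.1,1.63,0,0,0,0,1],[2.1,1.63,0,0,0,0,1],[0,0,0,0,0,0,1]]'
python3 - <<'E'
from h import *
st=arm.get_state()
im=arm.capture('wrist');cv2.imwrite('pics/w3.png',im[:,:,::-1])
x,y,yaw=np.load('pose.npy');ex=np.array([np.cos(yaw),np.sin(yaw)]);v=st['position'][:2]-[x,y]
print('local',v@ex,v@[-ex[1],ex[0]],st['position'][2],st['orientation'],st['contact_force'],st['clock'])
im=arm.capture('scene');cv2.imwrite('pics/scene3.png',im[:,:,::-1])
zoom('pics/scene3.png','pics/scene3z.png',230,140,220,120,3.6)
E
```

```text
clock: 4.8
position: [0.6546, 0.1104, 0.2476]
orientation: [3.139, 0.003, 3.012]
contact_force: [0.0, 1.5, -0.9]
finger_gap: -0.0003
local 0.07570525872073436 0.0065401561832431855 0.24759539815837195 [3.13864286e+00 2.62335139e-03 3.01222259e+00] [ 0.00883776  1.52537997 -0.87699793] 4.8
```

View pics/w3.png

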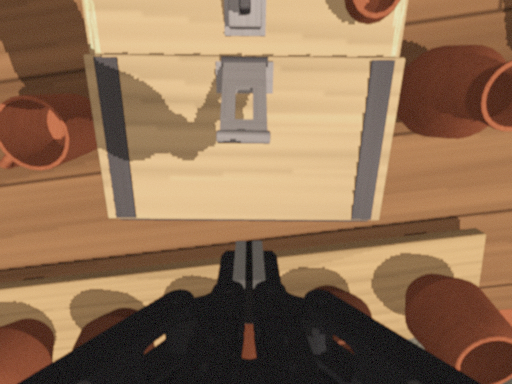

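View pics/scene3z.png

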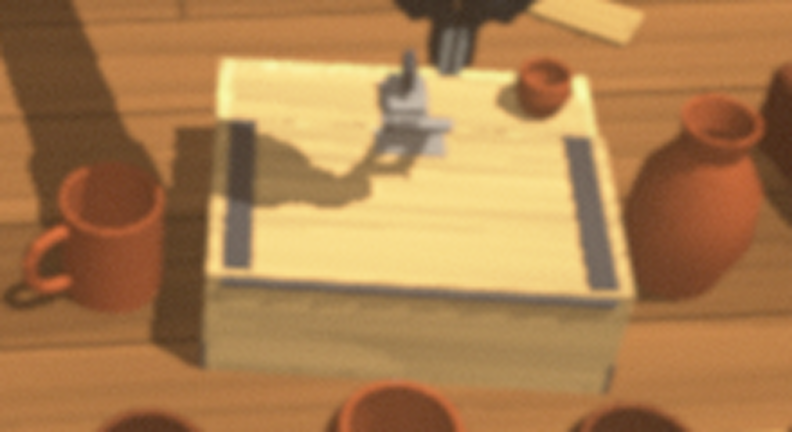

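```bash
python3 - <<'E'
from h import *
st=arm.get_state(); C=cam('wrist',st)
x,y,yaw=np.load('pose.npy');ex=np.array([np.cos(yaw),np.sin(yaw)]);ey=np.array([-ex[1],ex[0]])
loc=lambda P:np.round(np.r_[(P[:2]-[x,y])@ex,(P[:2]-[x,y])@ey,P[2]],4)
print('bar',[loc(onz(C,(243.5,137),z)) for z in (.15,.16,.17)])
print('bar ends',loc(onz(C,(217,138),.16)),loc(onz(C,(270,136),.16)))
for n,p in dict(edgeL=(86,56),edgeR=(404,56),backL=(108,218),backR=(381,218),hingeL=(217,60),hingeR=(272,58)).items(): print(n,loc(onz(C,p,.102)))
print('boss front? y',loc(onz(C,(225,34),.102)),loc(onz(C,(266,34),.102)))
E
```

```text
bar [array([ 0.0257, -0.004 ,  0.15  ]), array([ 0.0242, -0.0038,  0.16  ]), array([ 0.0227, -0.0037,  0.17  ])]
bar ends [ 0.025  -0.0237  0.16  ] [0.0234 0.016  0.16  ]
edgeL [-0.0365 -0.1408  0.102 ]
edgeR [-0.0369  0.1341  0.102 ]
backL [ 0.1159 -0.1444  0.102 ]
backR [0.1154 0.1359 0.102 ]
hingeL [-0.0335 -0.0276  0.102 ]
hingeR [-0.0352  0.0201  0.102 ]
boss front? y [-0.0538 -0.0202  0.102 ] [-0.0538  0.0145  0.102 ]
```

```bash
python3 -m inch '[[-0.06,-0.45,0,0,0,0,1],[-0.06,-0.45,0,0,0,0,1],[0,0,-2.4,0,0,0,1],[0,0,-2.4,0,0,0,1],[0,0,-2.4,0,0,0,1],[0,0,-2.4,0,0,0,1],[-1,0.136,0,0,0,0,1],[-1,0.136,0,0,0,0,1],[-1,0.136,0,0,0,0,1],[0,0,0,0,0,0,1]]'
python3 - <<'E'
from h import *
st=arm.get_state()
im=arm.capture('wrist');cv2.imwrite('pics/w4.png',im[:,:,::-1])
x,y,yaw=np.load('pose.npy');ex=np.array([np.cos(yaw),np.sin(yaw)]);v=st['position'][:2]-[x,y]
print('local',v@ex,v@[-ex[1],ex[0]],st['position'][2],st['orientation'],st['contact_force'],st['clock'])
E
```

```text
clock: 5.73
position: [0.619, 0.0981, 0.1529]
orientation: [3.141, -0.0, 3.004]
contact_force: [0.8, -0.2, -0.7]
finger_gap: 0.0007
local 0.04203028474551629 -0.010483311601624926 0.15287393868826957 [ 3.14135049e+00 -3.72549097e-04  3.00428299e+00] [ 0.84741577 -0.15416646 -0.70551988] 5.7333
```

View pics/w4.png

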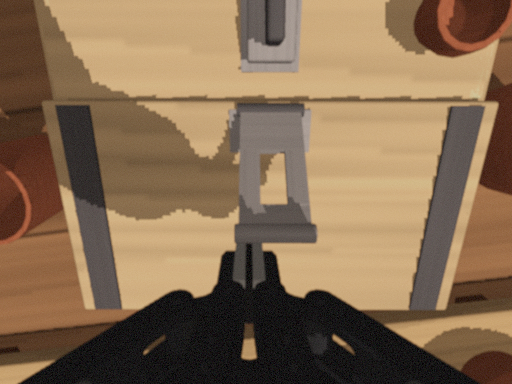

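The bar spans columns 235–316 while the fingers are at 249, so I'm off by about 13 mm sideways. I'll shift +y and check again.

```bash
python3 -m inch '[[0.4,-0.05,0,0,0,0,1],[0.09,0.64,0,0,0,0,1],[0.09,0.64,0,0,0,0,1],[0,0,0,0,0,0,1],[0,0,0,0,0,0,1],[0,0,0,0,0,0,1]]'
python3 - <<'E'
from h import *
st=arm.get_state()
im=arm.capture('wrist');cv2.imwrite('pics/w5.png',im[:,:,::-1])
x,y,yaw=np.load('pose.npy');ex=np.array([np.cos(yaw),np.sin(yaw)]);v=st['position'][:2]-[x,y]
print('local',v@ex,v@[-ex[1],ex[0]],st['position'][2],st['orientation'],st['contact_force'],st['clock'])
E
```

```text
clock: 6.28
position: [0.6263, 0.1121, 0.1521]
orientation: [-3.141, -0.0, 3.007]
contact_force: [-0.3, 0.5, 0.3]
finger_gap: -0.0003
local 0.04743433744332505 0.00440289489515445 0.15206087894229792 [-3.14127724e+00 -2.63800290e-04  3.00665574e+00] [-0.31947399  0.52429406  0.28304066] 6.2833
```

View pics/w5.png

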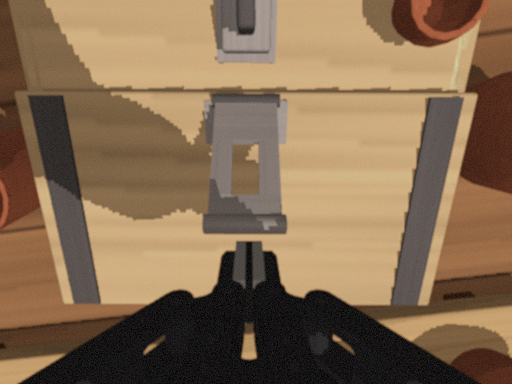

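Now centred: bar at 205–286, fingers at 249. I'll push the hasp up and over.

```bash
python3 -m inch '[[-1,0.136,0.23,0,0,0,1],[-1,0.136,0.23,0,0,0,1],[-1,0.136,0.23,0,0,0,1],[-1,0.136,0.23,0,0,0,1],[-1,0.136,0.23,0,0,0,1],[-1,0.136,0.23,0,0,0,1],[-0.95,0.13,0,0,0,0,1],[-0.95,0.13,0,0,0,0,1],[-0.95,0.13,0,0,0,0,1],[0,0,0,0,0,0,1]]'
python3 -m inch '[[-0.73,0.1,-0.1,0,0,0,1],[-0.73,0.1,-0.1,0,0,0,1],[-0.73,0.1,-0.1,0,0,0,1],[0,0,0,0,0,0,1],[0,0,0,0,0,0,1]]'
python3 - <<'E'
from h import *
st=arm.get_state()
im=arm.capture('wrist');cv2.imwrite('pics/w6.png',im[:,:,::-1])
x,y,yaw=np.load('pose.npy');ex=np.array([np.cos(yaw),np.sin(yaw)]);v=st['position'][:2]-[x,y]
print('local',v@ex,v@[-ex[1],ex[0]],st['position'][2],st['orientation'],st['contact_force'],st['clock'])
im=arm.capture('scene');cv2.imwrite('pics/scene6.png',im[:,:,::-1])
zoom('pics/scene6.png','pics/scene6z.png',230,140,220,120,3.6)
E
```

```text
clock: 7.17
position: [0.5349, 0.1243, 0.1654]
orientation: [-3.141, -0.004, 3.007]
contact_force: [-0.6, -0.6, -0.3]
finger_gap: 0.0001
clock: 7.58
position: [0.5151, 0.1269, 0.1628]
orientation: [-3.141, -0.001, 3.006]
contact_force: [-0.1, -0.9, -0.1]
finger_gap: 0.0002
local -0.06476289324702034 0.004046052354572148 0.16278700804311363 [-3.14143586e+00 -1.10438865e-03  3.00633019e+00] [-0.09385214 -0.87328158 -0.07551882] 7.5833
```

View pics/w6.png

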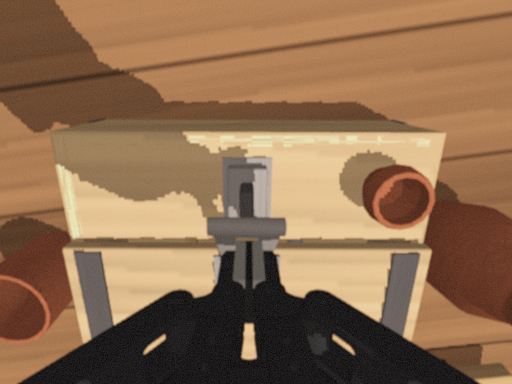

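View pics/scene6z.png

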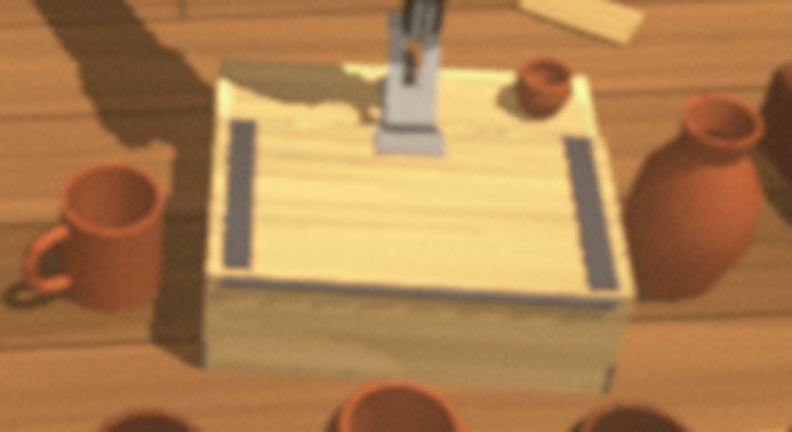

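The hasp is now past vertical with its bar ahead of the fingers (247,227), and the slot is in line with the wing. I'll go over the bar and press it down along its arc.

```bash
python3 -m inch '[[0,0,2.5,0,0,0,1],[-1,0.136,0,0,0,0,1],[-1,0.136,0,0,0,0,1],[0,0,0,0,0,0,1],[-0.4,0.05,-1.1,0,0,0,1],[-0.4,0.05,-1.1,0,0,0,1],[-0.4,0.05,-1.1,0,0,0,1],[-0.5,0.07,-1.05,0,0,0,1],[-0.5,0.07,-1.05,0,0,0,1],[0,0,0,0,0,0,1]]'
python3 -m inch '[[-0.2,0.03,-0.9,0,0,0,1],[-0.2,0.03,-0.9,0,0,0,1],[0,0,0,0,0,0,1],[0,0,0,0,0,0,1]]'
python3 - <<'E'
from h import *
st=arm.get_state()
im=arm.capture('wrist');cv2.imwrite('pics/w7.png',im[:,:,::-1])
x,y,yaw=np.load('pose.npy');ex=np.array([np.cos(yaw),np.sin(yaw)]);v=st['position'][:2]-[x,y]
print('local',v@ex,v@[-ex[1],ex[0]],st['position'][2],st['orientation'],st['contact_force'],st['clock'])
im=arm.capture('scene');cv2.imwrite('pics/scene7.png',im[:,:,::-1])
zoom('pics/scene7.png','pics/scene7z.png',230,140,220,120,3.6)
E
```

```text
clock: 8.52
position: [0.47, 0.1316, 0.1302]
orientation: [-3.138, -0.006, 3.007]
contact_force: [-0.9, -0.4, -0.3]
finger_gap: 0.0002
clock: 8.85
position: [0.4698, 0.1325, 0.1155]
orientation: [-3.141, -0.001, 3.005]
contact_force: [0.2, 0.4, -0.7]
finger_gap: -0.0
local -0.11038885610979154 0.003502515266272357 0.1154515093011068 [-3.14070102e+00 -5.99112119e-04  3.00535170e+00] [ 0.2134921   0.40183612 -0.7231306 ] 8.85
```

View pics/w7.png

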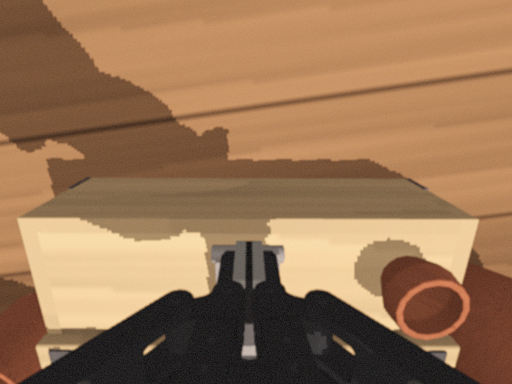

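View pics/scene7z.png

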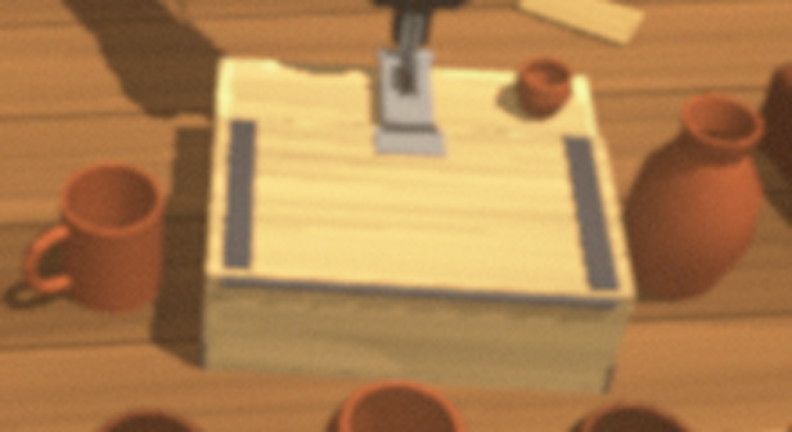

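The hasp is nearly flat with the bar under the fingers. I'll press until there is contact force.

```bash
python3 -m inch '[[0,0,-0.4,0,0,0,1],[0,0,0,0,0,0,1]]'; python3 -m inch '[[0,0,-0.2,0,0,0,1],[0,0,0,0,0,0,1]]'; python3 -m inch '[[0,0,-0.2,0,0,0,1],[0,0,0,0,0,0,1]]'
```

```text
clock: 9.12
position: [0.4702, 0.133, 0.112]
orientation: [3.141, 0.0, 3.006]
contact_force: [-0.5, 0.2, -0.1]
finger_gap: 0.0001
clock: 9.28
position: [0.4703, 0.133, 0.1101]
orientation: [3.141, 0.001, 3.006]
contact_force: [0.5, -0.1, 0.4]
finger_gap: -0.0
clock: 9.45
position: [0.4703, 0.1331, 0.1096]
orientation: [3.141, -0.0, 3.006]
contact_force: [-3.8, -0.5, 9.6]
finger_gap: 0.0002
```

```bash
python3 -m inch '[[0,0,3,0,0,0,1],[0,0,3,0,0,0,0],[0,0,3,0,0,0,0],[1.7,-0.23,0,0,0,0,0],[1.7,-0.23,0,0,0,0,0],[0,0,0,0,0,0,0],[0,0,0,0,0,0,0],[0,0,0,0,0,0,0]]'
python3 - <<'E'
from h import *
st=arm.get_state()
im=arm.capture('wrist');cv2.imwrite('pics/w8.png',im[:,:,::-1])
x,y,yaw=np.load('pose.npy');ex=np.array([np.cos(yaw),np.sin(yaw)]);v=st['position'][:2]-[x,y]
print('local',v@ex,v@[-ex[1],ex[0]],st['position'],st['orientation'],st['clock'],st['finger_gap'])
zoom('pics/w8.png','pics/w8z.png',180,100,160,130,5)
E
```

```text
clock: 10.12
position: [0.5027, 0.1282, 0.1972]
orientation: [-3.141, -0.002, 3.006]
contact_force: [-0.9, -0.8, -0.2]
finger_gap: 0.0427
local -0.07727342351054137 0.0036759528765681914 [0.50267731 0.12823754 0.19724998] [-3.14060196e+00 -2.28479426e-03  3.00584943e+00] 10.1167 0.042688120130365666
```

View pics/w8.png

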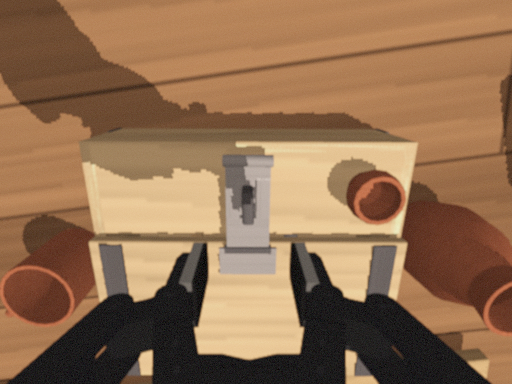

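View pics/w8z.png

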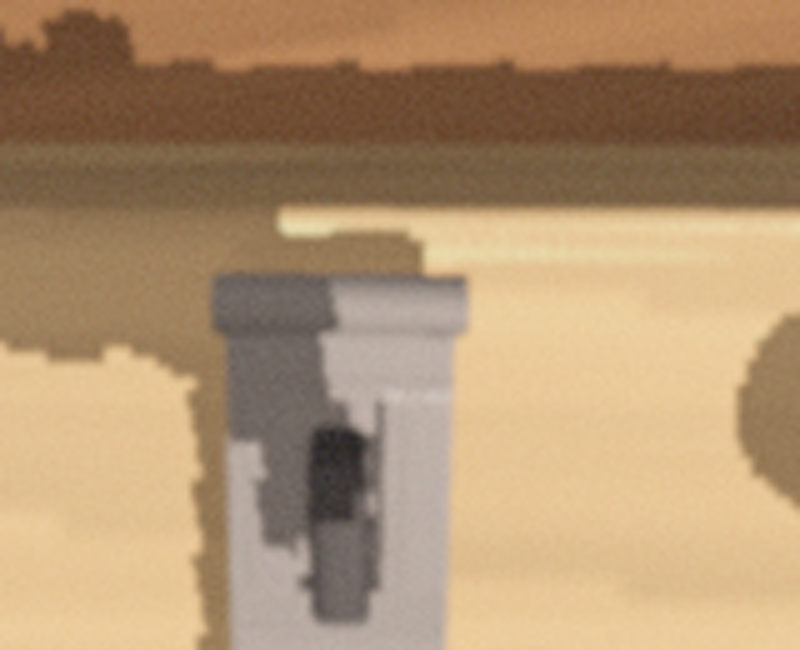

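```bash
python3 - <<'E'
from h import *
st=arm.get_state();C=cam('wrist',st)
P=onz(C,(247.2,194.7),.131);print(P, (P-st['position'])*100)
a=onz(C,(247.5,185.5),.131);b=onz(C,(247,204),.131);print((a-b)*1000)
l=onz(C,(222.5,160),.105);r=onz(C,(273.5,160),.105);print('bar',(l+r)/2,np.linalg.norm(l-r))
x,y,yaw=np.load('pose.npy');v=P[:2]-[x,y];print(v@[np.cos(yaw),np.sin(yaw)],v@[-np.sin(yaw),np.cos(yaw)])
E
```

```text
[0.49108176 0.12761678 0.131     ] [-1.13992598 -0.07219288 -6.61888624]
[-14.01357602   2.30667872   0.        ]
bar [0.47155748 0.13080677 0.105     ] 0.04000035166827529
-0.08867835310218183 0.0014919752670001533
```

```bash
python3 - <<'E'
from h import *
st=arm.get_state();C=cam('wrist',st)
x,y,yaw=np.load('pose.npy');ex=np.array([np.cos(yaw),np.sin(yaw)]);ey=np.array([-ex[1],ex[0]])
W=lambda a,b,z:np.r_[np.array([x,y])+a*ex+b*ey,z]
for a in(-.09,-.064):
  for b in(-.0025,.0065):
    for z in(.109,.131): print(a,b,z,(proj(C,W(a,b,z))[0]-[180,100])*5)
t=W(-.077,.002,.13);print(t,(t-st['position'])*100)
E
```

```text
-0.09 -0.0025 0.109 [311.54111396 419.99176611]
-0.09 -0.0025 0.131 [308.38816956 464.87135769]
-0.09 0.0065 0.109 [368.39640197 419.9871264 ]
-0.09 0.0065 0.131 [370.60136975 464.8687183 ]
-0.064 -0.0025 0.109 [312.67353011 571.71799247]
-0.064 -0.0025 0.131 [309.73907022 628.72428496]
-0.064 0.0065 0.109 [367.61629011 571.72078654]
-0.064 0.0065 0.131 [369.66952954 628.73031528]
[0.50272146 0.12654    0.13      ] [ 0.0240438  -0.17987086 -6.71888624]
```

Hasp is flat (bar at its expected spot, -108 mm), wing stands above the slot (columns 242–254, rows 184–224 in the wrist image), matching chest (-77, 2) mm. I'll descend and pinch it.

```bash
python3 -m inch '[[-0.02,-0.17,-2,0,0,0,0],[0,0,-2,0,0,0,0],[0,0,-2,0,0,0,0],[0,0,-1.5,0,0,0,0],[0,0,-0.9,0,0,0,0],[0,0,0,0,0,0,0],[0,0,0,0,0,0,0]]' 30
python3 -m inch '[[0,0,0,0,0,0,1],[0,0,0,0,0,0,1],[0,0,0,0,0,0,1],[0,0,0,0,0,0,1],[0,0,0,0,0,0,1],[0,0,0,0,0,0,1]]' 30
```

```text
clock: 10.75
position: [0.503, 0.1267, 0.1137]
orientation: [-3.141, -0.001, 3.006]
contact_force: [0.1, -0.4, -0.2]
finger_gap: 0.0428
clock: 11.25
position: [0.5046, 0.127, 0.1153]
orientation: [3.14, 0.002, 3.006]
contact_force: [-1.3, 0.1, 5.4]
finger_gap: 0.0086
```

```bash
python3 -c "
from plant import arm
s=arm.get_state();print(s['q'],s['contact_force'],s['moment'])"
python3 -m inch '[[0,0,0.15,0,0,0,1],[0,0,0,0,0,0.1,1],[0,0,0,0,0,0.1,1],[0,0,0,0,0,0.1,1],[0,0,0,0,0,0.1,1],[0,0,0,0,0,0,1]]'
```

```text
[-0.65284321  0.29244455  0.37212087  2.02272402 -0.14076192  0.84837049
  1.23306321] [-1.33214296  0.06963143  5.37259678] [-0.0532171   0.17275852 -0.03573982]
clock: 11.75
position: [0.5046, 0.1276, 0.1154]
orientation: [3.141, 0.003, -2.875]
contact_force: [2.4, 1.9, -4.6]
finger_gap: 0.0083
```

```bash
python3 -c "
from plant import arm
s=arm.get_state();print(s['q'],s['contact_force'],s['moment'])"
```

```text
[-0.5929913   0.28715869  0.3020434   2.0202038  -0.11335721  0.84715062
  1.60961186] [ 2.42846657  1.92666485 -4.59151327] [ 0.48995445 -0.67666049  0.03029448]
```

The last joint would end near 2.75 of 2.85 going this way, so I'll turn the other way, where there is ample range.

```bash
python3 -m inch '[[0,0,-0.07,0,0,-0.1,1],[0,0,0,0,0,-0.1,1],[0,0,0,0,0,-0.1,1],[0,0,0,0,0,-0.1,1],[0,0,0,0,0,-0.1,1],[0,0,0,0,0,-0.1,1],[0,0,0,0,0,-0.1,1],[0,0,0,0,0,-0.1,1],[0,0,0,0,0,-0.1,1],[0,0,0,0,0,-0.1,1],[0,0,0,0,0,0,1]]'
python3 -m inch '[[0,0,0,0,0,-0.1,1],[0,0,0,0,0,-0.1,1],[0,0,0,0,0,-0.1,1],[0,0,0,0,0,-0.1,1],[0,0,0,0,0,-0.1,1],[0,0,0,0,0,-0.1,1],[0,0,0,0,0,-0.1,1],[0,0,0,0,0,-0.1,1],[0,0,0,0,0,-0.1,1],[0,0,0,0,0,-0.07,1],[0,0,0,0,0,0,1],[0,0,0,0,0,0,1]]'
python3 -c "
from plant import arm
s=arm.get_state();print(s['q'],s['contact_force'],s['moment'])"
```

```text
clock: 12.67
position: [0.5042, 0.1262, 0.1153]
orientation: [3.141, 0.001, 2.401]
contact_force: [1.2, -1.1, 1.2]
finger_gap: 0.0084
clock: 13.67
position: [0.503, 0.1257, 0.1153]
orientation: [-3.139, 0.001, 1.436]
contact_force: [-1.7, -1.0, 6.0]
finger_gap: 0.0082
[-0.90337202  0.33206802  0.6682612   2.0344263  -0.26875691  0.86340359
 -0.21945844] [-1.69198419 -1.00260155  5.95063614] [-0.34798844  0.35597073  0.00156733]
```

```bash
python3 -m inch '[[0,0,0,0,0,-0.04,1],[0,0,0,0,0,0,1],[0,0,0,0,0,0,1]]'
python3 -c "
from plant import arm
s=arm.get_state();print(s['orientation'],s['contact_force'],s['moment'])"
python3 -m inch '[[0,0,0,0,0,0,0.1],[0,0,0,0,0,0,0.1],[0,0,0,0,0,0,0.1],[0,0,0,0,0,0,0.1],[0,0,2,0,0,0,0.1],[0,0,3,0,0,0,0.1],[0,0,3,0,0,0,0.1],[0,0,3,0,0,0,0.1],[0,0,0,0,0,0,0.1]]'
```

```text
clock: 13.92
position: [0.503, 0.1257, 0.1153]
orientation: [-3.14, 0.002, 1.399]
contact_force: [-2.9, -1.8, 6.2]
finger_gap: 0.0081
[-3.13960141e+00  1.84728411e-03  1.39901632e+00] [-2.88978471 -1.81421746  6.18396953] [-0.39702307  0.39835673  0.49297829]
clock: 14.67
position: [0.5081, 0.1276, 0.2309]
orientation: [3.132, -0.007, 1.395]
contact_force: [1.3, -0.5, 0.4]
finger_gap: 0.0385
```

```bash
python3 -m inch '[[-0.5,0,1,0,0,0.11,0],[-0.5,0,1,0,0,0.11,0],[-0.5,0,1,0,0,0.11,0],[-0.5,0,1,0,0,0.11,0],[-0.5,0,0,0,0,0.11,0],[0,0,0,0,0,0.11,0],[0,0,0,0,0,0.11,0],[0,0,0,0,0,0.11,0],[0,0,0,0,0,0.11,0],[0,0,0,0,0,0.11,0],[0,0,0,0,0,0.11,0],[0,0,0,0,0,0.11,0]]'
python3 -m inch '[[0,0,0,0,0,0.11,0],[0,0,0,0,0,0.1,0],[0,0,0,0,0,0,0],[0,0,0,0,0,0,0]]'
python3 - <<'E'
from h import *
im=arm.capture('wrist');cv2.imwrite('pics/w9.png',im[:,:,::-1])
E
python3 -m inch '[[0,-3.5,0,0,0,0,0],[0,-3.5,0,0,0,0,0],[0,-3.5,0,0,0,0,0],[0,-3.5,0,0,0,0,0],[0,-3.5,0,0,0,0,0],[0,-3.5,0,0,0,0,0],[0,-3.5,0,0,0,0,0],[0,-3.5,0,0,0,0,0],[0,-3.5,0,0,0,0,0],[0,-3.5,0,0,0,0,0],[0,0,0,0,0,0,0],[0,0,0,0,0,0,0]]'
python3 - <<'E'
from h import *
im=arm.capture('top');cv2.imwrite('pics/top9.png',im[:,:,::-1]);zoom('pics/top9.png','pics/top9z.png',85,125,210,130,3.8)
im=arm.capture('scene');cv2.imwrite('pics/scene9.png',im[:,:,::-1]);zoom('pics/scene9.png','pics/scene9z.png',230,140,220,120,3.6)
zoom('pics/w9.png','pics/w9z.png',150,90,200,150,4)
E
```

```text
clock: 15.67
position: [0.4783, 0.1266, 0.2642]
orientation: [-3.141, -0.001, 2.721]
contact_force: [0.5, -0.1, 0.5]
finger_gap: 0.0429
clock: 16.0
position: [0.4784, 0.1266, 0.2644]
orientation: [-3.141, -0.001, 2.923]
contact_force: [0.0, 0.7, -0.3]
finger_gap: 0.0427
clock: 17.05
position: [0.4777, -0.2264, 0.265]
orientation: [-3.14, -0.0, 2.918]
contact_force: [-0.5, 0.2, 1.3]
finger_gap: 0.043
```

View pics/w9z.png

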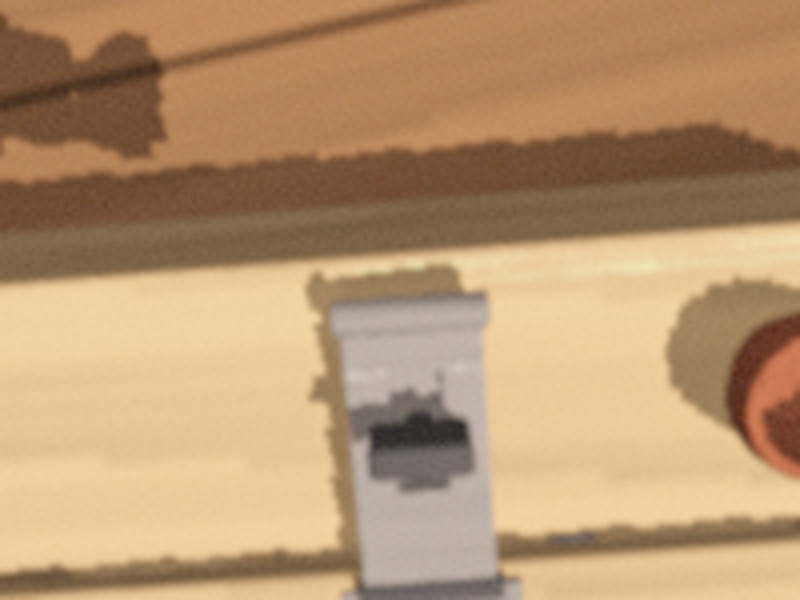

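View pics/top9z.png

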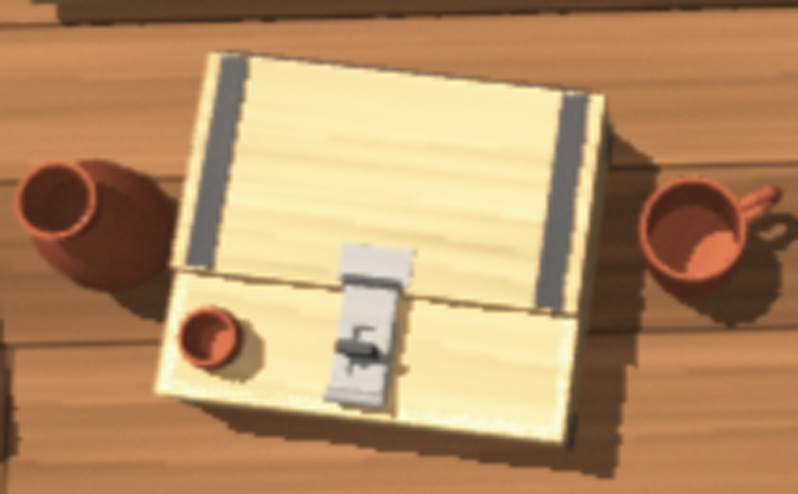

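View pics/scene9z.png

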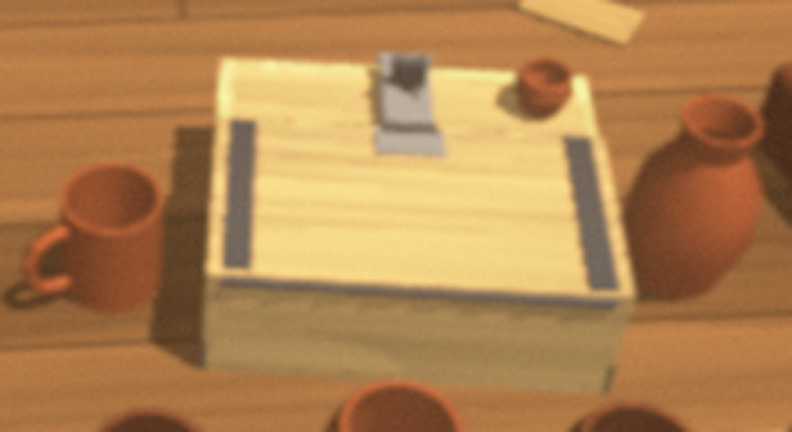

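The lid is flush, the hasp is flat with its bar near the deck front, and the wing stands straight across it (top zoom: 338–385, row ~350). The pots are at the same pixels as at the start. Handing in.

```bash
python3 -c "
from plant import arm
print(arm.get_state()['contact_force']); print(arm.finish_job())"
```

```text
[ 0.22850349  0.84714501 -0.08143459]
the job is handed in; nothing more can be done
None
```

The chest is locked and the job is handed in at about 17 s of the 61 s allowed. I did it in the order asked:

1. **Lid:** I pushed it shut with the closed fingers. It stopped at 102 mm under 20 N, and the pictures show it flush.
2. **Hasp:** I pushed it up and over, then pressed it flat over the staple. Its bar stopped at about 110 mm at the top, under 10 N, at the position expected from the chest's pose.
3. **Wing:** I pinched it and turned it clockwise, seen from above, to its stop, where it held at 0.49 N m. I had first turned it about 0.4 rad the other way, and reversed because the last joint would have ended near its limit.

In the last wrist, top and scene pictures the wing stands straight across the flat hasp. The pinch pot, jug and mug are where they started. I did not check the bowl again at the end, but nothing went near it below about 26 cm.

One early sideways estimate of the hasp, taken while the arm was still settling, was about 6 mm off. A second look corrected it before I pushed the hasp. No other check failed.

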